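# Count the relays on the bench balance

## Task

Count the relays on the balance: press its tare key while the pan is still empty, slide the cover open, tip the relays in the scoop into the weighing chamber and add every loose relay that lies on the mat. Put the emptied scoop back upright on the mat and slide the cover fully shut; with all relays in and the cover shut press the count key, then the print key. Never tare with relays on the pan, do not count or print with the cover open, leave the unit key alone, and do not shift the choke or the heatsink.

Things in the scene. Friction and masses are not known exactly. Their poses are not given: they have to be found in the camera images.
- balance: White balance, fixed, 350 (x) x 200 mm; origin on its underside, x away from the robot (+-9 deg), z up, 2 mm above the work surface. x -0.185 to -0.080: front panel, 60 mm high, with display and four keys; x -0.080 to 0.065: weighing chamber, clear 5 mm walls, 180 mm wide, tops 130 mm up; x 0.065 to 0.165: rear column, 129 mm high, which the cover slides over.
- pan (a point): Centre of the weighing pan (upper face), at x -0.0075, z 0.066 of the balance, 64 mm below the chamber's wall tops; the balance's axes. The pan is the whole chamber floor: inside 135 mm (x) x 170 mm (y), open on top but for the cover.
- cover (a joint): Slide of the flat clear cover over the chamber, m: 0 = fully shut, grows as it slides back (+x of the balance), 0.13 = fully open; the front 123 mm of the chamber's 135 mm are then open from above. Starts 0 to 0.05. Stays where it is left; friction about 1.5 N.
- cover_bar (a point): Middle of the aluminium bar on the cover, 16 mm behind its front edge: 12 mm (x) x 56 mm (y) x 20 mm high; its top is 10 mm above this point, the cover's upper face 10 mm below. Moves with the cover; the balance's axes; shut, it is at x -0.066, z 0.145 of the balance.
- scoop: Loose aluminium scoop, 0.12 kg, with relays, on the blue mat (from 0.20 m ahead of the base; top 2 mm above the work surface; all stands on it). Floor 120 (x) x 94 (y) x 2.5 mm; origin: centre of underside, z up. Mouth (no wall) at x -0.060; side walls 30 mm high (20 mm in front of x -0.015); rear wall 30 mm high at x 0.060, handle behind it. Relays slide off its floor if tilted over 36 degrees.
- scoop_grip (a point): Middle of the scoop's black handle bar, at x 0.100, z 0.030 of the scoop's frame: 10 mm thick (x) x 66 mm (y) x 22 mm high; 33 mm free between the bar and the rear wall; two arms join the bar's ends to the wall at y +-0.030. The scoop's axes.
- scoop_mouth (a point): Middle of the mouth's edge, on the scoop's floor, at x -0.060 of the scoop's frame; the scoop's axes.
- relay1: Black box-shaped relay, 26 x 22 x 24 mm (its x, y, z), 25 g, origin in its middle; may come to rest on any face. None if absent in this start. Starts in the scoop.
- relay2: Black box-shaped relay, 26 x 22 x 24 mm (its x, y, z), 25 g, origin in its middle; may come to rest on any face. None if absent in this start. Starts in the scoop.
- relay3: Black box-shaped relay, 26 x 22 x 24 mm (its x, y, z), 25 g, origin in its middle; may come to rest on any face. None if absent in this start. Starts in the scoop.
- relay4: Black box-shaped relay, 26 x 22 x 24 mm (its x, y, z), 25 g, origin in its middle; may come to rest on any face. None if absent in this start. Starts in the scoop.
- relay5: Black box-shaped relay, 26 x 22 x 24 mm (its x, y, z), 25 g, origin in its middle; may come to rest on any face. None if absent in this start. Starts in the scoop.
- relay6: Black box-shaped relay, 26 x 22 x 24 mm (its x, y, z), 25 g, origin in its middle; may come to rest on any face. None if absent in this start. Starts in the scoop.
- relay7: Black box-shaped relay, 26 x 22 x 24 mm (its x, y, z), 25 g, origin in its middle; may come to rest on any face. None if absent in this start. Starts loose on the mat.
- relay8: Black box-shaped relay, 26 x 22 x 24 mm (its x, y, z), 25 g, origin in its middle; may come to rest on any face. None if absent in this start. Starts loose on the mat.
- relay9: Black box-shaped relay, 26 x 22 x 24 mm (its x, y, z), 25 g, origin in its middle; may come to rest on any face. None if absent in this start. Starts loose on the mat.
- relay10: Black box-shaped relay, 26 x 22 x 24 mm (its x, y, z), 25 g, origin in its middle; may come to rest on any face. None if absent in this start. Starts loose on the mat.
- tare_key (a joint): Balance's tare key (leftmost), one of four equal grey keys in a row along y, 44 mm apart, 18 (x) x 26 mm (y); from the robot's left to right: tare, unit, count, print. Centre of its top at x -0.148, y +0.066, z 0.066 of the balance, 6 mm above the panel. Joint: 0 = up, 0.004 m = fully down, pressed beyond 0.003. Spring 1.4 N at first, 4.2 N fully down.
- unit_key (a joint): Balance's unit key (second from left; not used), one of four equal grey keys in a row along y, 44 mm apart, 18 (x) x 26 mm (y); from the robot's left to right: tare, unit, count, print. Centre of its top at x -0.148, y +0.022, z 0.066 of the balance, 6 mm above the panel. Joint: 0 = up, 0.004 m = fully down, pressed beyond 0.003. Spring 1.4 N at first, 4.2 N fully down.
- count_key (a joint): Balance's count key (second from right), one of four equal grey keys in a row along y, 44 mm apart, 18 (x) x 26 mm (y); from the robot's left to right: tare, unit, count, print. Centre of its top at x -0.148, y -0.022, z 0.066 of the balance, 6 mm above the panel. Joint: 0 = up, 0.004 m = fully down, pressed beyond 0.003. Spring 1.4 N at first, 4.2 N fully down.
- print_key (a joint): Balance's print key (rightmost), one of four equal grey keys in a row along y, 44 mm apart, 18 (x) x 26 mm (y); from the robot's left to right: tare, unit, count, print. Centre of its top at x -0.148, y -0.066, z 0.066 of the balance, 6 mm above the panel. Joint: 0 = up, 0.004 m = fully down, pressed beyond 0.003. Spring 1.4 N at first, 4.2 N fully down.
- choke: Bystander: loose copper-coloured toroid choke, ring 38 mm across, 14 mm high, lying flat on the mat; origin at the centre of its underside.
- heatsink: Bystander: loose finned aluminium heatsink, 38 x 25 x 25 mm, on the mat; origin at the centre of its underside.

How it is judged:
On the way, in this order (a step that is already met when the one before it is completed fails the run):
1. tare key pressed (beyond 3 mm) while no relay is on the pan (value of joint tare_key above 0.003 m and not (x of relay1 in the frame of pan between -0.07 and 0.07 m and y of relay1 in the frame of pan between -0.087 and 0.087 m and z of relay1 in the frame of pan between -0.002 and 0.06 m) and not (x of relay2 in the frame of pan between -0.07 and 0.07 m and y of relay2 in the frame of pan between -0.087 and 0.087 m and z of relay2 in the frame of pan between -0.002 and 0.06 m) and not (x of relay3 in the frame of pan between -0.07 and 0.07 m and y of relay3 in the frame of pan between -0.087 and 0.087 m and z of relay3 in the frame of pan between -0.002 and 0.06 m) and not (x of relay4 in the frame of pan between -0.07 and 0.07 m and y of relay4 in the frame of pan between -0.087 and 0.087 m and z of relay4 in the frame of pan between -0.002 and 0.06 m) and not (x of relay5 in the frame of pan between -0.07 and 0.07 m and y of relay5 in the frame of pan between -0.087 and 0.087 m and z of relay5 in the frame of pan between -0.002 and 0.06 m) and not (x of relay6 in the frame of pan between -0.07 and 0.07 m and y of relay6 in the frame of pan between -0.087 and 0.087 m and z of relay6 in the frame of pan between -0.002 and 0.06 m) and not (x of relay7 in the frame of pan between -0.07 and 0.07 m and y of relay7 in the frame of pan between -0.087 and 0.087 m and z of relay7 in the frame of pan between -0.002 and 0.06 m) and not (x of relay8 in the frame of pan between -0.07 and 0.07 m and y of relay8 in the frame of pan between -0.087 and 0.087 m and z of relay8 in the frame of pan between -0.002 and 0.06 m) and not (x of relay9 in the frame of pan between -0.07 and 0.07 m and y of relay9 in the frame of pan between -0.087 and 0.087 m and z of relay9 in the frame of pan between -0.002 and 0.06 m) and not (x of relay10 in the frame of pan between -0.07 and 0.07 m and y of relay10 in the frame of pan between -0.087 and 0.087 m and z of relay10 in the frame of pan between -0.002 and 0.06 m)), for 0.05 s.
2. scoop tipped by more than 30 degrees with its mouth over the weighing chamber (within 90 mm of the pan's centre) (angle between scoop's own z axis and vertical above 0.52 rad and horizontal distance between scoop_mouth and pan below 0.09 m and z of scoop_mouth in the frame of pan above 0 m), for 0.1 s.
3. all relays in the weighing chamber and the cover shut to within 4 mm (x of relay1 in the frame of pan between -0.07 and 0.07 m and y of relay1 in the frame of pan between -0.087 and 0.087 m and z of relay1 in the frame of pan between -0.002 and 0.06 m and x of relay2 in the frame of pan between -0.07 and 0.07 m and y of relay2 in the frame of pan between -0.087 and 0.087 m and z of relay2 in the frame of pan between -0.002 and 0.06 m and x of relay3 in the frame of pan between -0.07 and 0.07 m and y of relay3 in the frame of pan between -0.087 and 0.087 m and z of relay3 in the frame of pan between -0.002 and 0.06 m and x of relay4 in the frame of pan between -0.07 and 0.07 m and y of relay4 in the frame of pan between -0.087 and 0.087 m and z of relay4 in the frame of pan between -0.002 and 0.06 m and x of relay5 in the frame of pan between -0.07 and 0.07 m and y of relay5 in the frame of pan between -0.087 and 0.087 m and z of relay5 in the frame of pan between -0.002 and 0.06 m and x of relay6 in the frame of pan between -0.07 and 0.07 m and y of relay6 in the frame of pan between -0.087 and 0.087 m and z of relay6 in the frame of pan between -0.002 and 0.06 m and x of relay7 in the frame of pan between -0.07 and 0.07 m and y of relay7 in the frame of pan between -0.087 and 0.087 m and z of relay7 in the frame of pan between -0.002 and 0.06 m and x of relay8 in the frame of pan between -0.07 and 0.07 m and y of relay8 in the frame of pan between -0.087 and 0.087 m and z of relay8 in the frame of pan between -0.002 and 0.06 m and x of relay9 in the frame of pan between -0.07 and 0.07 m and y of relay9 in the frame of pan between -0.087 and 0.087 m and z of relay9 in the frame of pan between -0.002 and 0.06 m and x of relay10 in the frame of pan between -0.07 and 0.07 m and y of relay10 in the frame of pan between -0.087 and 0.087 m and z of relay10 in the frame of pan between -0.002 and 0.06 m and value of joint cover below 0.004 m), for 0.2 s.
4. count key pressed, all relays in and the cover shut (all of step 3 and value of joint count_key above 0.003 m), for 0.05 s.
5. print key pressed, all relays in and the cover shut (all of step 3 and value of joint print_key above 0.003 m), for 0.05 s.
At the end, for the whole second after the job is handed in: Every relay present is in the weighing chamber below the cover, the cover is shut to within 4 mm, the scoop stands upright (within 8 degrees) and at rest on the mat (underside within 4 mm of it), all keys are up again (all of step 3 and angle between scoop's own z axis and vertical below 0.15 rad and height (world z) of scoop below 0.006 m and world x of scoop above 0.21 m and linear speed of scoop below 0.02 m/s and value of joint each of tare_key, unit_key, count_key, print_key below 0.001 m); the robot touches nothing.
It fails at once if choke or heatsink shifted by more than 50 mm (distance of any of choke, heatsink from where it was at the start of the episode above 0.05 m).
It fails at once if unit key pressed (value of joint unit_key above 0.003 m).
It fails at once if tare key pressed with a relay on the pan (value of joint tare_key above 0.003 m and ((x of relay1 in the frame of pan between -0.07 and 0.07 m and y of relay1 in the frame of pan between -0.087 and 0.087 m and z of relay1 in the frame of pan between -0.002 and 0.06 m) or (x of relay2 in the frame of pan between -0.07 and 0.07 m and y of relay2 in the frame of pan between -0.087 and 0.087 m and z of relay2 in the frame of pan between -0.002 and 0.06 m) or (x of relay3 in the frame of pan between -0.07 and 0.07 m and y of relay3 in the frame of pan between -0.087 and 0.087 m and z of relay3 in the frame of pan between -0.002 and 0.06 m) or (x of relay4 in the frame of pan between -0.07 and 0.07 m and y of relay4 in the frame of pan between -0.087 and 0.087 m and z of relay4 in the frame of pan between -0.002 and 0.06 m) or (x of relay5 in the frame of pan between -0.07 and 0.07 m and y of relay5 in the frame of pan between -0.087 and 0.087 m and z of relay5 in the frame of pan between -0.002 and 0.06 m) or (x of relay6 in the frame of pan between -0.07 and 0.07 m and y of relay6 in the frame of pan between -0.087 and 0.087 m and z of relay6 in the frame of pan between -0.002 and 0.06 m) or (x of relay7 in the frame of pan between -0.07 and 0.07 m and y of relay7 in the frame of pan between -0.087 and 0.087 m and z of relay7 in the frame of pan between -0.002 and 0.06 m) or (x of relay8 in the frame of pan between -0.07 and 0.07 m and y of relay8 in the frame of pan between -0.087 and 0.087 m and z of relay8 in the frame of pan between -0.002 and 0.06 m) or (x of relay9 in the frame of pan between -0.07 and 0.07 m and y of relay9 in the frame of pan between -0.087 and 0.087 m and z of relay9 in the frame of pan between -0.002 and 0.06 m) or (x of relay10 in the frame of pan between -0.07 and 0.07 m and y of relay10 in the frame of pan between -0.087 and 0.087 m and z of relay10 in the frame of pan between -0.002 and 0.06 m))).
It fails at once if count or print key pressed with the cover more than 6 mm open (value of joint any of count_key, print_key above 0.003 m and value of joint cover above 0.006 m).
Of relay1, relay2, relay3, relay4, relay5, relay6 only 3 to 6 are there at a start; the rules pass over those that are not, and their reading is None.
Of relay7, relay8, relay9, relay10 only 2 to 4 are there at a start; the rules pass over those that are not, and their reading is None.
At some moment in a run one of relay7, relay8, relay9, relay10, scoop may be knocked a few centimetres aside while the robot is not near it.
It also fails if it takes over 210 s, if anything falls off the work surface, if the arm or the gripper's body presses on something with over 40 N, if the wrist force passes 120 N, or if a joint passes its speed limit or range.

## Robot

A 6-joint arm with a two-finger parallel gripper is mounted at the origin on the work surface. World frame = base frame: x ahead of the robot, y to its left, z up, the work surface at z = 0. Lengths are in m, angles in rad, forces in N, time in s.
With the tool pointing down it reaches from about 0.3 to 0.825 m from the base axis. Payload 5.4 kg.
Tool frame: the origin (TCP) lies at the very end of the fingers, on their centre line; the grasp point (between the pads) lies 19 mm behind it; z points along the fingers, y is the line along which they close (so a half turn about z gives the same grasp; the last joint's range is limited). The gripper opens to 92 mm and grips with 3 to 60 N. Pads are 20 mm wide; open, the fingers measure 128 mm over their backs; the gripper's body (75 mm by 189 mm) begins 69 mm behind the grasp point.
Start: joints at [1.001, 0.158, 1.597, -0, 1.386, -0.21], TCP at [0.202, 0.538, 0.181] pointing down, gripper open.
Joint ranges: [-2.91, 2.91], [-0.94, 2.29], [0.18, 2.7], [-1.29, 4.43], [0.17, 2.64], [-3, 3]. Speed limits (rad/s): [2.57, 2.57, 3.14, 3.14, 3.14, 3.14].

## Interface

Orientations are given as a rotation vector (axis times angle).
In Python, from workcell import bot gives the robot as it stands. Calls block until the motion is done:
- bot.goto(position, orientation): joint-space move of the TCP to a pose.
- bot.line_to(position, rot=None, max_speed=0.15): straight line of the TCP; rot=None keeps the orientation; max_speed is the mean speed in m/s.
- bot.set_joints(angles): joint-space move.
- bot.set_gripper(opening, newtons=None): opening from 0.0 (shut) to 1.0 (fully open); newtons is the grip in N (None keeps the last); returns when the fingers have stopped.
- bot.hold(seconds).
- bot.inverse_kinematics(position, orientation): joint angles nearest the present ones, or None.
- bot.read_camera(name): name is "side" or "top" or "wrist"; returns a dict with "pixels" (400x640x3 uint8, blue, green, red), "fx", "fy", "cx", "cy" (pixels), "k1" (the pictures are not rectified: a ray, as slopes to the right and down, at radius r is drawn at 1 + k1 r^2 times it, then the intrinsics apply), "R" (3x3) and "t" (3): a world point X has camera coordinates R X + t. Camera axes: x right, y down, z forward; pixel columns grow to the right and rows downward; lengths in m; the calibration is good to about 2 mm. A picture is of the moment at which its call begins. There is no depth.
A pose or a line that the arm cannot do raises bot.MotionError and nothing moves.
- bot.job_done(): hands the job in; it is judged then, once.
Readings, each from a call of its own:
- bot.current_clock(): time.
- bot.current_joints(): joint angles.
- bot.current_joint_vel(): joint speeds.
- bot.current_effort(): joint torques, N m.
- bot.current_ee_pos(): TCP position.
- bot.current_tool_rot(): TCP orientation.
- bot.current_contact_force(): force on the tool from outside, world axes, zero at the start.
- bot.current_ft_torque(): the same for the moment, N m.
- bot.current_opening(): opening from 0.0 (shut) to 1.0 (fully open).
- bot.current_grip_force(): force on a finger pad.
Only numpy, scipy, OpenCV 4.12 (cv2) and the standard library are available. Lean on these libraries where they do the work, as an engineer would, in place of code of your own. Each camera call takes 0.05 s, during which the arm holds its last target. There are 200 camera calls.

## Working session

There is one attempt and no reset: what is moved stays moved. The work goes in short steps, each a Python script; the robot and the scene stay as the last script left them, time stands still between calls to the robot, and variables do not carry over. Pictures are saved under pics/ and viewed, at most 14 in all, crops included, and the job is handed in when it is done.

```bash
mkdir -p pics; ls; cat > h.py <<'E'
import numpy as np, cv2
from workcell import bot
from scipy.spatial.transform import Rotation as Ro
def snap(cam,fn):
    c=bot.read_camera(cam); cv2.imwrite('pics/'+fn+'.png',c['pixels'])
    np.savez('pics/'+fn+'.npz',**{k:np.array(v) for k,v in c.items()}); return c
def load(fn): return dict(np.load('pics/'+fn+'.npz'))
def K(c): return np.array([[c['fx'],0,c['cx']],[0,c['fy'],c['cy']],[0,0,1]],float)
def ray(c,u,v):
    q=np.array([(u-c['cx'])/c['fx'],(v-c['cy'])/c['fy']],float); s=q.copy()
    for _ in range(30): s=q/(1+c['k1']*(s@s))
    R=np.array(c['R']); d=R.T@np.array([s[0],s[1],1]); return -R.T@np.array(c['t']),d
def at(c,u,v,z):
    o,d=ray(c,u,v); return o+d*(z-o[2])/d[2]
def proj(c,X):
    p=np.array(c['R'])@np.array(X,float)+np.array(c['t']); s=p[:2]/p[2]; s=s*(1+c['k1']*(s@s))
    return np.array([c['fx']*s[0]+c['cx'],c['fy']*s[1]+c['cy']])
def down(yaw): # tool z down, tool y (closing) at angle yaw from world y
    return (Ro.from_euler('z',yaw)*Ro.from_euler('x',np.pi)).as_rotvec()
E
python3 - <<'E'
from h import *
for n in('top','side'):
    c=snap(n,n+'0'); print(n,c['fx'],c['k1'],-np.array(c['R']).T@np.array(c['t']))
print(bot.current_tool_rot(),bot.current_clock())
E
```

```text
pics
top 362.99434719866264 -0.003797956235946771 [ 0.44621101 -0.00757875  1.01014221]
side 501.2335210727767 -0.037649830856193396 [-0.0822244  -0.68410381  0.99587611]
[-5.62013244e-01 -3.09028752e+00  2.41725868e-03] 0.1
```

View pics/top0.png

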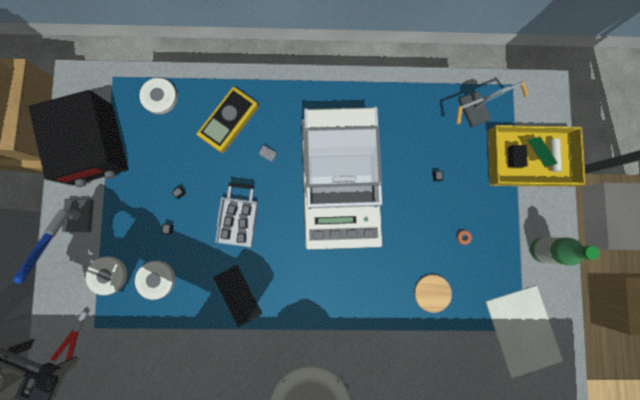

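View pics/side0.png

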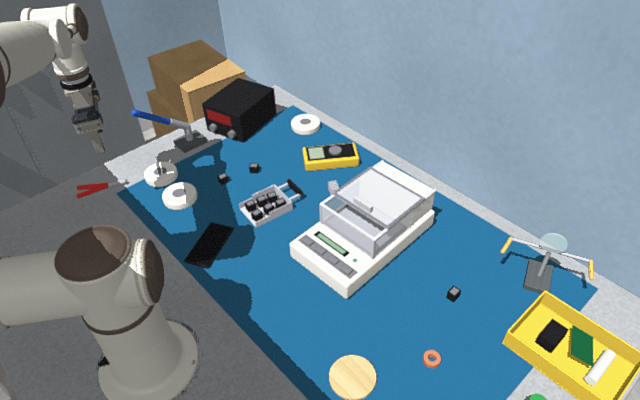

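The top view shows the scoop with 6 relays (237,220), loose relays at (178,192), (167,229) and (438,175), the heatsink at (267,153), the choke at (464,237), and the balance at (343,178). I'll enlarge crops.

```bash
python3 - <<'E'
import cv2,numpy as np
a=cv2.imread('pics/top0.png')
x=cv2.resize(a[95:255,295:390],None,fx=3.7,fy=3.7,interpolation=2)
y=cv2.resize(a[135:255,150:280],None,fx=3.0,fy=3.0,interpolation=2)
o=np.zeros((592,x.shape[1]+y.shape[1],3),np.uint8);o[:x.shape[0],:x.shape[1]]=x;o[:y.shape[0],x.shape[1]:]=y
z=cv2.resize(a[150:200,410:480],None,fx=3.,fy=3.,interpolation=2)
o[400:400+z.shape[0],x.shape[1]+20:x.shape[1]+20+z.shape[1]]=z
cv2.imwrite('pics/crop0.png',o);print(o.shape,x.shape)
E
```

```text
(592, 742, 3) (592, 352, 3)
```

View pics/crop0.png

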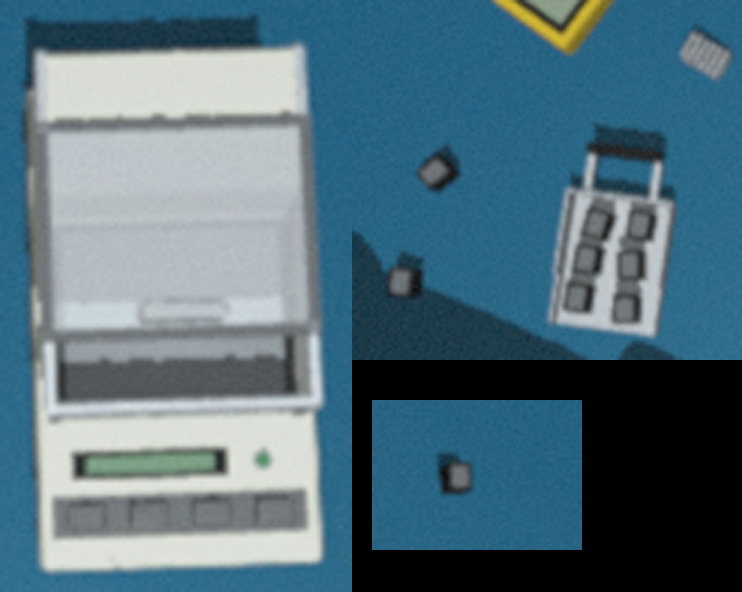

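```bash
cat > m0.py <<'E'
from h import *
from scipy.optimize import least_squares
c=load('top0')
def fit(P,px,x0):
    P=np.array(P,float);px=np.array(px,float)
    def w(p):
        R=Ro.from_euler('z',p[2]).as_matrix(); return P@R.T+[p[0],p[1],.002]
    r=least_squares(lambda p:np.ravel([proj(c,X)-q for X,q in zip(w(p),px)]),x0)
    return r.x,np.round(r.fun.reshape(-1,2),1).tolist()
s=3.7;A=lambda u,v:(295+u/s,95+v/s)
P=[(-.148,.066,.066),(-.148,.022,.066),(-.148,-.022,.066),(-.148,-.066,.066),(-.185,.1,.06),(-.185,-.1,.06)]
px=[A(87,514),A(150,514),A(212,512),A(274,511),A(42,568),A(322,560)]
P+=[(-.08,.09,.13),(-.08,-.09,.13)];px+=[A(50,412),A(320,403)]
b,res=fit(P,px,[.5,0,0]);print('bal',b,res)
B=lambda u,v:(150+(u-352)/3,135+v/3)
S=[(.1,.033,.041),(.1,-.033,.041),(-.06,.047,.02),(-.06,-.047,.02),(.06,.047,.03),(.06,-.047,.03)]
q=[B(588,148),B(663,155),B(550,320),B(655,335),B(568,190),B(675,200)]
sc,res=fit(S,q,[.4,.3,0]);print('scoop',sc,res)
bar=at(c,*A(183,310),.157);d=Ro.from_euler('z',-b[2]).as_matrix()@(bar-[b[0],b[1],0]);print('bar in bal',d)
for n,p in dict(r7=B(437,172),r8=B(403,283),r9=(410+(459-372)/3,150+75/3),choke=(464,237),hs=B(706,55)).items(): print(n,at(c,*p,.026))
E
python3 m0.py
```

```text
bal [ 0.60633695 -0.07775431  0.0399524 ] [[-0.1, 0.2], [-0.1, -0.2], [0.1, -0.2], [0.3, -0.4], [-0.7, 0.4], [0.6, 0.3], [-0.4, -0.3], [0.4, 0.2]]
scoop [ 0.48550428  0.20236723 -0.11660079] [[0.2, -0.9], [-0.3, -0.1], [0.4, 0.6], [0.1, 0.1], [0.4, -0.4], [-0.7, 0.7]]
bar in bal [-0.01936818  0.0014261   0.157     ]
r7 [0.56476043 0.36300171 0.026     ]
r8 [0.46444541 0.38799568 0.026     ]
r9 [ 0.62301069 -0.34969365  0.026     ]
choke [ 0.45305229 -0.41451128  0.026     ]
hs [0.67635372 0.12349884 0.026     ]
```

The measured sizes fit well, with residuals under 1 px and the cover about 0.047 open. Next I'll press tare and open the cover, checking first that the pour pose is reachable.

```bash
cat >> h.py <<'E'
BAL=np.array([.6063,-.0778,.0400])
def b2w(x,y,z): # balance frame -> world
    return np.r_[0,0,.002]+np.r_[BAL[:2],0]+Ro.from_euler('z',BAL[2]).as_matrix()@np.array([x,y,z])
def pick_yaw(p,yaw):
    best=None
    for k in(0,np.pi,-np.pi):
        q=bot.inverse_kinematics(list(p),list(down(yaw+k)))
        if q is not None and (best is None or abs(q[5])<best[0]): best=(abs(q[5]),down(yaw+k))
    return best[1]
def go(p,yaw):
    r=pick_yaw(p,yaw); bot.goto(list(p),list(r)); return r
def L(p,v=.15,rot=None): bot.line_to(list(p),rot=None if rot is None else list(rot),max_speed=v)
def F(): return np.round(bot.current_contact_force(),1)
def press(y):
    go(b2w(-.148,y,.15),BAL[2]); L(b2w(-.148,y,.074)); 
    for z in(.064,.0625,.0615):
        L(b2w(-.148,y,z),.02); f=F(); print('press',z,f,bot.current_ee_pos()[2])
        if f[2]>3.6: break
    bot.hold(.15); L(b2w(-.148,y,.15),.2)
E
python3 - <<'E'
from h import *
def scooprot(yaw,th,flip): return (Ro.from_euler('z',yaw)*Ro.from_euler('y',-th)*Ro.from_euler('x',np.pi)*Ro.from_euler('z',np.pi/2+flip*np.pi)).as_rotvec()
for th in(0,30,45,55,60):
  for yaw in(0,.04,-.12):
    R=Ro.from_euler('z',yaw)*Ro.from_euler('y',-np.radians(th))
    g=b2w(0,0,.13)+R.apply([.16,0,.03]); tcp=g+R.apply([0,0,-.019])
    print(th,yaw,[None if (q:=bot.inverse_kinematics(list(tcp),list(scooprot(yaw,np.radians(th),f)))) is None else np.round(q,2).tolist() for f in(0,1)])
bot.set_gripper(0.0,30)
press(.066)
print(bot.current_clock())
E
```

```text
0 0 [[-0.26, 0.7, 0.96, -0.0, 1.48, 2.88], [-0.26, 0.7, 0.96, -0.0, 1.48, -0.26]]
0 0.04 [[-0.25, 0.7, 0.97, -0.0, 1.48, 2.85], [-0.25, 0.7, 0.97, -0.0, 1.48, -0.29]]
0 -0.12 [[-0.28, 0.7, 0.96, -0.0, 1.48, 2.98], [-0.28, 0.7, 0.96, -0.0, 1.48, -0.16]]
30 0 [[-0.35, 0.14, 1.63, 0.22, 0.89, 2.69], [-0.35, 0.14, 1.63, 0.22, 0.89, -0.45]]
30 0.04 [[-0.35, 0.14, 1.63, 0.25, 0.9, 2.64], [-0.35, 0.14, 1.63, 0.25, 0.9, -0.5]]
30 -0.12 [[-0.34, 0.14, 1.63, 0.15, 0.86, 2.85], [-0.34, 0.14, 1.63, 0.15, 0.86, -0.29]]
45 0 [[-0.43, -0.1, 1.93, 0.51, 0.64, 2.41], [-0.43, -0.1, 1.93, 0.51, 0.64, -0.73]]
45 0.04 [[-0.44, -0.1, 1.92, 0.56, 0.67, 2.34], [-0.44, -0.1, 1.92, 0.56, 0.67, -0.81]]
45 -0.12 [[-0.39, -0.11, 1.93, 0.35, 0.58, 2.65], [-0.39, -0.11, 1.93, 0.35, 0.58, -0.49]]
55 0 [[-0.49, -0.25, 2.12, 0.86, 0.54, 2.06], [-0.49, -0.25, 2.12, 0.86, 0.54, -1.08]]
55 0.04 [[-0.51, -0.24, 2.11, 0.9, 0.58, 1.99], [-0.51, -0.24, 2.11, 0.9, 0.58, -1.15]]
55 -0.12 [[-0.43, -0.26, 2.12, 0.67, 0.42, 2.33], [-0.43, -0.26, 2.12, 0.67, 0.42, -0.81]]
60 0 [[-0.53, -0.31, 2.21, 1.08, 0.52, 1.84], [-0.53, -0.31, 2.21, 1.08, 0.52, -1.3]]
60 0.04 [[-0.55, -0.31, 2.2, 1.11, 0.57, 1.78], [-0.55, -0.31, 2.2, 1.11, 0.57, -1.36]]
60 -0.12 [[-0.46, -0.32, 2.22, 0.93, 0.37, 2.07], [-0.46, -0.32, 2.22, 0.93, 0.37, -1.07]]
press 0.064 [-0.   0.1  0.2] 0.06596731913297996
press 0.0625 [0.1 0.7 0.2] 0.06444654398907902
press 0.0615 [-0.2 -0.6 -0.5] 0.06344767931226145
6.1917
```

```bash
python3 - <<'E'
from h import *
t=b2w(-.148,.066,.066);c=load('top0');print(t,proj(c,t),(295+87/3.7,95+514/3.7),bot.current_opening())
L(b2w(-.148,.066,.064),.1)
for z in(.062,.061,.0605):
    L(b2w(-.148,.066,z),.02);bot.hold(.3);print(F(),bot.current_ee_pos(),np.round(bot.current_effort(),1))
s=snap('side','s1');w=snap('wrist','w1');t=snap('top','t1')
p=proj(s,b2w(-.148,.066,.066)).astype(int);print(p)
i=s['pixels'];a=cv2.resize(i[p[1]-80:p[1]+80,p[0]-80:p[0]+100],None,fx=2.2,fy=2.2,interpolation=2)
j=cv2.resize(w['pixels'],(400,250));o=np.zeros((352,800,3),np.uint8);o[:,:396]=a;o[:250,400:]=j
cv2.imwrite('pics/v1.png',o)
L(b2w(-.148,.066,.11),.1)
E
```

```text
[ 0.45577909 -0.01777121  0.068     ] [318.45755644 234.18398225] (318.5135135135135, 233.9189189189189) 0.006398767494728578
[-0.4 -0.4  0.5] [ 0.45587118 -0.01778613  0.06410413] [  0.  -28.  -29.    0.   -0.1   0. ]
[ 0.3  0.4 -0. ] [ 0.45578144 -0.01777091  0.06300571] [ -0.  -28.  -28.9   0.   -0.1  -0. ]
[ 0.3 -0.4 -0.2] [ 0.45577897 -0.01776186  0.06248977] [  0.  -28.1 -28.9   0.   -0.1  -0. ]
[308 240]
```

View pics/v1.png

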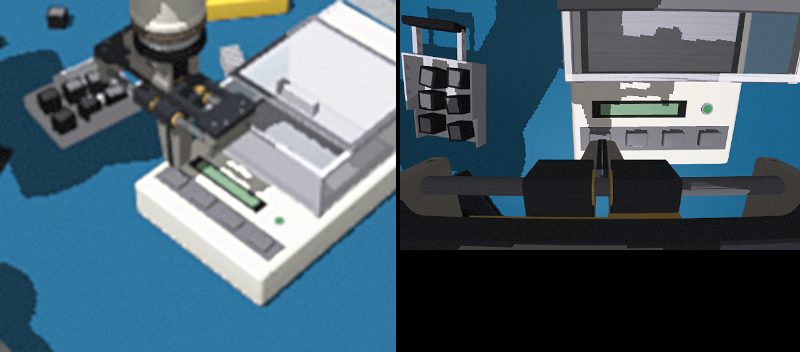

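The tip is close to the tare key at crop (173,170). I'll enlarge with the projected TCP marked.

```bash
python3 - <<'E'
from h import *
o=np.zeros((480,800,3),np.uint8)
for k,n in enumerate(('s1','t1','w1')):
    c=load(n);i=c['pixels']
    for X,col in((b2w(-.148,.066,.0605),(0,0,255)),(b2w(-.148,.066,.066),(0,255,0))):
        p=proj(c,X);print(n,p)
    p=proj(c,b2w(-.148,.066,.066)).astype(int);h=20 if k<2 else 80
    a=cv2.resize(i[p[1]-h:p[1]+h,p[0]-h:p[0]+h],(400,400) if k==0 else (200,200) if k==1 else (400,400),interpolation=2)
    cv2.circle(a,(a.shape[0]//2,)*2,3,(0,0,255),1)
    if k==0:o[:400,:400]=a
    if k==2:o[:400,400:]=a
cv2.imwrite('pics/v2.png',o)
E
```

```text
s1 [308.88691994 242.07372954]
s1 [308.79953696 240.59177584]
t1 [318.43440382 234.20529681]
t1 [318.45755644 234.18398225]
w1 [324.18150839 220.122019  ]
w1 [324.20533161 222.44476188]
```

View pics/v2.png

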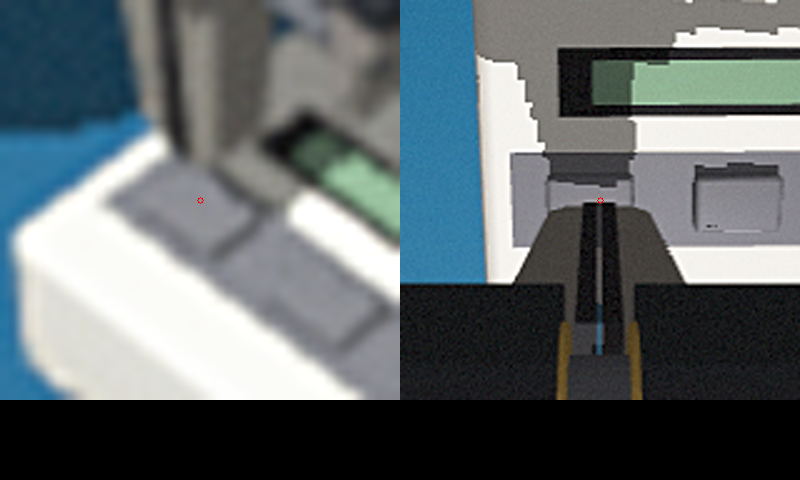

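```bash
python3 - <<'E'
from h import *
o=np.zeros((480,800,3),np.uint8)
for k,n in enumerate(('s1','w1')):
    c=load(n);i=c['pixels']
    ctr=proj(c,b2w(-.148,.066,.066)).astype(int);h=20 if k<1 else 50
    s=400/(2*h)
    a=cv2.resize(i[ctr[1]-h:ctr[1]+h,ctr[0]-h:ctr[0]+h],(400,400),interpolation=2)
    def poly(P,col):
        q=np.array([(proj(c,b2w(*X))-ctr+h+.5)*s for X in P]).astype(int);cv2.polylines(a,[q],True,col,1)
    for z in (.066,): 
        for y in(.066,.022): poly([(-.157,y+.013,z),(-.157,y-.013,z),(-.139,y-.013,z),(-.139,y+.013,z)],(0,255,0))
    for z in(.0605,.08): poly([(-.158,.084,z),(-.158,.048,z),(-.138,.048,z),(-.138,.084,z)],(0,0,255))
    o[:400,400*k:400*k+400]=a
cv2.imwrite('pics/v3.png',o)
E
```

```text
(no output)
```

View pics/v3.png

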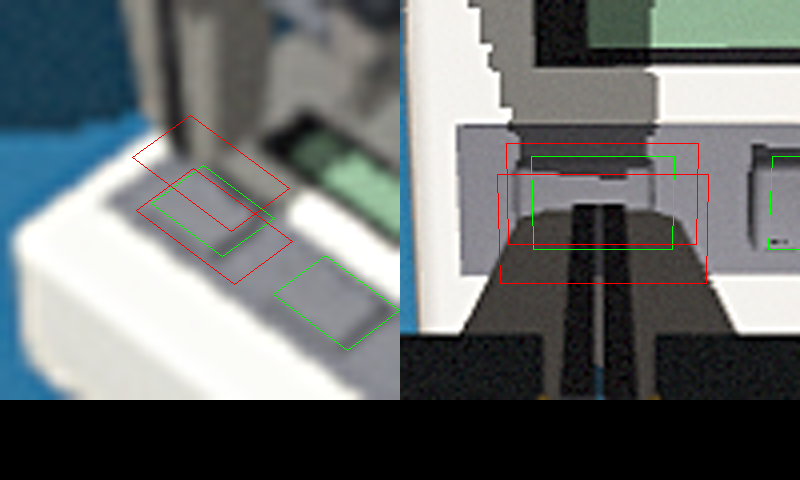

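The tip isn't making contact yet, so I'll step down slowly with force feedback.

```bash
python3 - <<'E'
from h import *
L(b2w(-.148,.066,.062),.1)
z=.0605
while z>.045:
    L(b2w(-.148,.066,z),.03);bot.hold(.1);f=F();print(round(z+.002,4),round(bot.current_ee_pos()[2],4),f)
    if abs(f[2])>3.3:break
    z-=.001
snap('side','s2')
L(b2w(-.148,.066,.11),.1);print(bot.current_clock())
E
```

```text
0.0625 0.0629 [-0.7  0.2 -0.6]
0.0615 0.0615 [0.4 0.5 0.3]
0.0605 0.0605 [-1.5  0.6  0. ]
0.0595 0.0595 [-0.2  0.8 -1. ]
0.0585 0.0585 [-0.2 -0.4  0.7]
0.0575 0.0575 [-0.1 -0.2 -0.1]
0.0565 0.0565 [ 0.3  0.5 -0.5]
0.0555 0.0555 [-0.2 -0.6 -0.8]
0.0545 0.0545 [-0.6 -1.   0.6]
0.0535 0.0535 [-0.3  0.6 -0.5]
0.0525 0.0525 [-0.7 -0.2  0.3]
0.0515 0.0515 [ 0.3  1.  -0.7]
0.0505 0.0505 [ 0.3 -0.6 -0.4]
0.0495 0.0495 [ 0.8 -0.4 -0.2]
0.0485 0.0485 [-0.2 -0.1 -1.1]
0.0475 0.0475 [ 0.1 -0.1 -0.1]
16.7167
```

```bash
python3 - <<'E'
from h import *
s=load('s2');p=[308,240]
a=cv2.resize(s['pixels'][p[1]-60:p[1]+40,p[0]-60:p[0]+60],(720,600),interpolation=2)
q=proj(s,b2w(-.148,.066,.0455));cv2.circle(a,tuple(((q-[248,180]+.5)*6).astype(int)),4,(0,0,255),1)
cv2.imwrite('pics/v4.png',a)
E
```

```text
(no output)
```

View pics/v4.png

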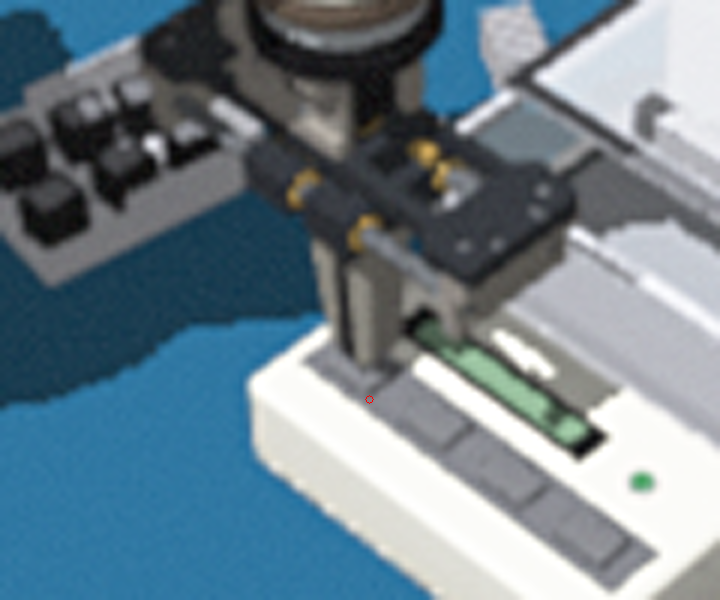

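Although the pose reads 0.0475, the fingertip is only just at key height, crop (360,365). So the reported TCP reads about 18 mm too low. I'll keep going until contact to measure that offset.

```bash
python3 - <<'E'
from h import *
L(b2w(-.148,.066,.050),.1)
z=.046;e0=np.array(bot.current_effort())
while z>.030:
    L(b2w(-.148,.066,z),.03);f=F();print(round(z+.002,4),round(bot.current_ee_pos()[2],4),f,np.round(np.array(bot.current_effort())-e0,1)[1:3])
    if f[2]>3.2 or np.abs(f).max()>8:break
    z-=.0007
snap('side','s3');snap('wrist','w3')
L(b2w(-.148,.066,.11),.1);print(bot.current_clock())
E
```

```text
0.048 0.0482 [ 0.1 -0.2 -0.2] [-0.6 -0.4]
0.0473 0.0474 [0.5 0.4 1.4] [-0.7 -0.4]
0.0466 0.0466 [-0.4  0.6 -0. ] [-0.8 -0.4]
0.0459 0.0458 [-0.4  0.8 -1. ] [-0.8 -0.3]
0.0452 0.0451 [-0.1 -0.2 -0.3] [-0.8 -0.3]
0.0445 0.0444 [-0.5 -0.3 -0.1] [-0.8 -0.3]
0.0438 0.0438 [0.1 0.4 0.5] [-0.8 -0.2]
0.0431 0.043 [ 0.2 -0.   0.6] [-0.8 -0.2]
0.0424 0.0424 [ 0.1 -0.6 -0.1] [-0.9 -0.2]
0.0417 0.0416 [ 0.7  0.2 -0.3] [-0.9 -0.1]
0.041 0.0409 [ 0.5 -0.   1.1] [-0.9 -0.1]
0.0403 0.0402 [ 0.  -0.2  0.8] [-0.9 -0.1]
0.0396 0.0395 [-0.1 -0.3 -0.4] [-0.9 -0.1]
0.0389 0.0388 [ 0.6 -0.3  0. ] [-0.9 -0. ]
0.0382 0.0381 [0.3 0.1 0.1] [-1.  0.]
0.0375 0.0374 [-0.7 -0.5 -0.4] [-1.  0.]
0.0368 0.0367 [0.8 0.4 0.2] [-1.   0.1]
0.0361 0.0361 [ 0.1 -0.5 -0.1] [-1.   0.1]
0.0354 0.0353 [0.6 0.7 0.4] [-1.   0.1]
0.0347 0.0349 [0.5 0.1 0.5] [-0.5  0.6]
0.034 0.0341 [0.  0.2 2.2] [-0.3  0.8]
0.0333 0.0334 [-0.2 -0.1  2.6] [-0.1  1. ]
0.0326 0.0327 [-1.   0.7  3.1] [0.1 1.3]
24.2917
```

Contact came at a reading of 0.035, where it should have been 0.068, so the reading is about 33 mm low. The force then followed the key's spring. I'll finish the press, then probe bare mat with the fingers closed and open to see what the offset is.

```bash
cat >> h.py <<'E'
def probe(p,z0,zmin,yaw,step=.001,thr=2.5):
    go([p[0],p[1],z0+.05],yaw);L([p[0],p[1],z0],.15);z=z0
    while z>zmin:
        L([p[0],p[1],z],.04);f=F()
        if f[2]>thr:
            f=F();print('contact',z,bot.current_ee_pos()[2],f)
            if f[2]>thr:return z
        z-=step
    print('no contact');return None
E
python3 - <<'E'
from h import *
L(b2w(-.148,.066,.034),.1);L(b2w(-.148,.066,.0288),.03);bot.hold(.2);print(F(),bot.current_ee_pos());bot.hold(.1);print(F())
snap('side','s4');snap('wrist','w4');L(b2w(-.148,.066,.13),.2)
p=[.40,.10]
probe(p,-.015,-.045,0);snap('side','m1');snap('top','m1t');snap('wrist','m1w')
L([.40,.10,.02],.2);bot.set_gripper(1.0)
probe(p,-.005,-.045,0);snap('side','m2');snap('top','m2t');snap('wrist','m2w')
L([.40,.10,.05],.2)
print(bot.current_clock())
o=np.vstack([np.hstack([cv2.resize(load(n)['pixels'][170:270,200:340],(400,286),interpolation=2) if n[-1]!='w' else cv2.resize(load(n)['pixels'],(400,250)) for n in r]) if 'w' not in r[0] else np.hstack([cv2.resize(load(n)['pixels'],(400,250)) for n in r]) for r in(('m1','m2'),('m1w','m2w'))])
cv2.imwrite('pics/v5.png',o)
E
```

```text
[ 2.1 -1.3  4.2] [ 0.45678531 -0.01808973  0.03148693]
[ 3.2 -0.8  4. ]
contact -0.032000000000000015 -0.030882160583856108 [-5.6 -0.5 15.4]
contact -0.03100000000000002 -0.03081432601497478 [0.1 0.  3. ]
42.3833
```

View pics/v5.png

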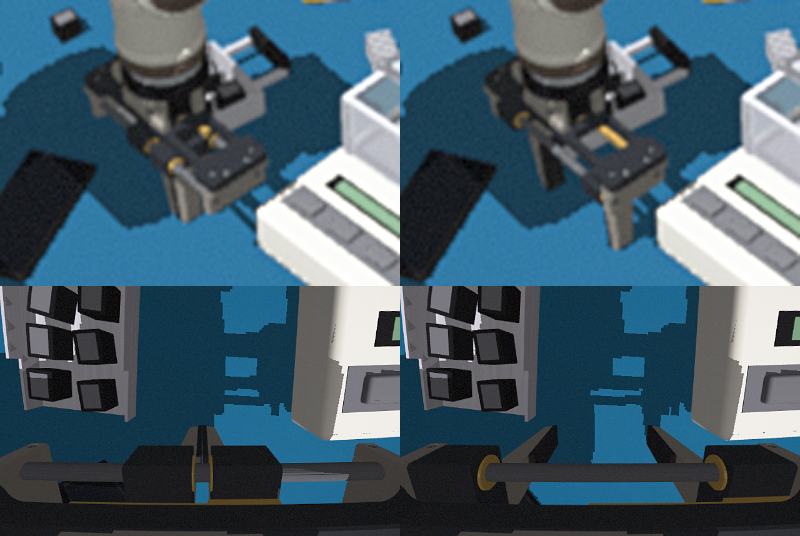

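Tare is pressed fully (4.2 N). Closed and open, the fingers meet the mat at a reading of −0.031, so the tip sits 33 mm behind the reported TCP. Next I'll open the cover with that correction. After that a tilted pose will show whether the offset runs along the tool or along world z.

```bash
cat >> h.py <<'E'
OFF=np.r_[0,0,-.033]   # tip is 33 mm above reported TCP (tool down)
def bt(x,y,z): return b2w(x,y,z)+OFF
E
python3 - <<'E'
from h import *
bot.set_gripper(0.0,30)
L([.40,.10,.17],.3)
go(bt(-.06,0,.19),BAL[2]);L(bt(-.06,0,.142),.15)
for x in list(np.arange(-.045,.040,.02))+[.040,.043,.046,.048,.050]:
    L(bt(x,0,.142),.1);f=F();print(round(x,3),f)
    if abs(f[0])>7:break
L(bt(x-.02,0,.142),.2);L(bt(x-.02,0,.21),.2)
R=Ro.from_euler('y',-np.pi/4)*Ro.from_euler('x',np.pi)*Ro.from_euler('z',-np.pi/2)
q=bot.inverse_kinematics([.5,.08,.25],list(R.as_rotvec()));print(q)
bot.goto([.5,.08,.25],list(R.as_rotvec()))
s=snap('side','t45s');t=snap('top','t45');print(bot.current_ee_pos(),bot.current_clock())
d=R.apply([0,0,1]);P=np.array([.5,.08,.25]);im=[]
for c in(s,t):
    a=c['pixels'].copy();o=proj(c,P).astype(int)-[50,50];a=cv2.resize(a[o[1]:o[1]+100,o[0]:o[0]+100],(400,400),interpolation=2)
    for X,col in((P,(255,255,255)),(P+[0,0,.033],(0,0,255)),(P-.033*d,(0,255,0))): cv2.circle(a,tuple(((proj(c,X)-o+.5)*4).astype(int)),4,col,1)
    im.append(a)
cv2.imwrite('pics/v6.png',np.hstack(im))
E
```

```text
-0.045 [-0.6 -1.1  0.9]
-0.025 [-0.1 -0.5 -0. ]
-0.005 [-0.4  0.  -0. ]
0.015 [-0.4  0.3 -0.3]
0.035 [0.1 0.1 0.3]
0.04 [ 0.7  0.4 -0.2]
0.043 [-0.1  0.1 -0.9]
0.046 [-0.3  1.  -0.5]
0.048 [-1.8  0.2  1.5]
0.05 [-9.8  0.2  5.1]
[-0.16554292 -0.83590787  2.42150952  0.16571465  0.78437192 -0.23542798]
[0.50051387 0.07964031 0.25035745] 50.775
```

View pics/v6.png

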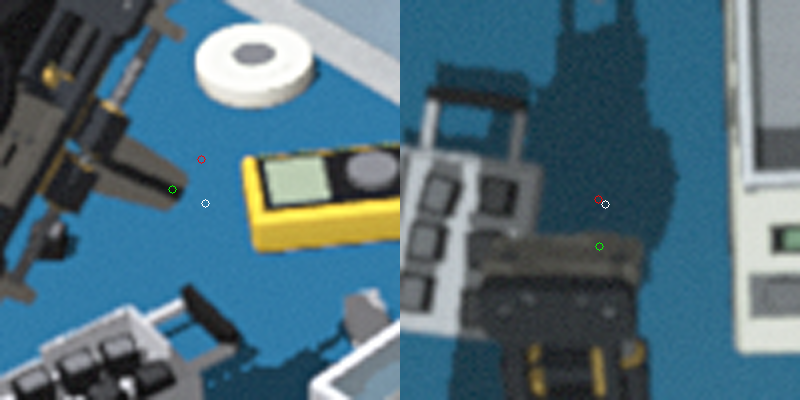

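The green mark, offset along the tool axis, matches the fingertip at side crop (183,192). So the true tip is the reported TCP minus 33 mm along the tool's z. The cover hit its stop, so it's fully open. Now I'll check whether anything has shifted, then grasp the scoop.

```bash
cat >> h.py <<'E'
def shifts(fn):
    a=load('top0')['pixels'];b=load(fn)['pixels']
    for n,(u,v,h) in dict(handle=(240,186,16),scoop=(237,220,22),r7=(178,192,9),r8=(167,229,9),r9=(439,175,9),choke=(464,237,10),hs=(268,153,9)).items():
        T=a[v-h:v+h,u-h:u+h];W=b[v-h-16:v+h+16,u-h-16:u+h+16]
        m=cv2.matchTemplate(W,T,cv2.TM_CCOEFF_NORMED);_,mx,_,l=cv2.minMaxLoc(m);print(n,l[0]-16,l[1]-16,round(mx,2))
SC=np.array([.4855,.2024,-.1166])
def gpose(g,R): # g: world grasp point, R: Rotation of tool -> reported TCP target
    return np.array(g)+.052*R.apply([0,0,1])
def srot(yaw,th=0): return Ro.from_euler('z',yaw)*Ro.from_euler('y',-th)*Ro.from_euler('x',np.pi)*Ro.from_euler('z',-np.pi/2)
def sgo(mouth,yaw,th,line=True,v=.15):
    """place scoop so that mouth point is at world mouth, with yaw and tip angle th"""
    S=Ro.from_euler('z',yaw)*Ro.from_euler('y',-th); g=np.array(mouth)+S.apply([.16,0,.0275]); T=srot(yaw,th)
    p=gpose(g,T)
    (L(p,v,T.as_rotvec()) if line else bot.goto(list(p),list(T.as_rotvec())))
E
python3 - <<'E'
from h import *
q=bot.inverse_kinematics([.42,-.2,.3],list(srot(0).as_rotvec()));bot.goto([.42,-.2,.3],list(srot(0).as_rotvec()))
snap('top','t2');shifts('t2')
bot.set_gripper(.29,30)
S=Ro.from_euler('z',SC[2]);mouth=np.r_[SC[:2],.0045]+S.apply([-.06,0,0])
sgo(mouth+[0,0,.12],SC[2],0,False)
w=snap('wrist','w5')
g=np.r_[SC[:2],0]+S.apply([.1,0,0])
im=w['pixels'].copy()
for y in(.033,-.033):
    for x in(.095,.105):
        X=np.r_[SC[:2],.043]+S.apply([x,y,0]);cv2.circle(im,tuple(proj(w,X).astype(int)),3,(0,0,255),1)
cv2.imwrite('pics/v7.png',im);print(bot.current_clock())
E
```

```text
handle 0 0 0.99
scoop 0 0 0.7
r7 0 0 0.99
r8 0 -1 0.7
r9 0 0 0.99
choke 13 11 0.25
hs 0 0 0.99
54.2667
```

View pics/v7.png

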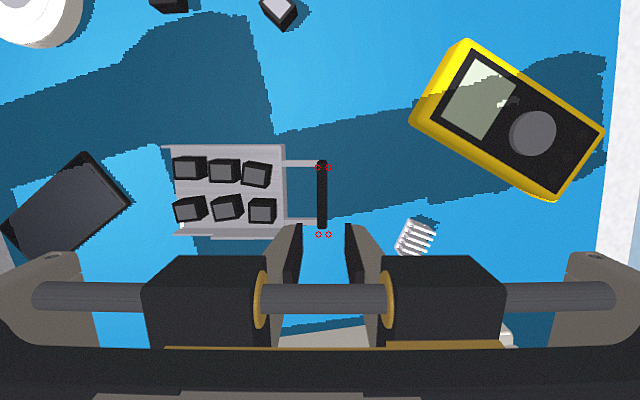

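The wrist view shows the handle bar at x 318–327, y 160–228. That's within 1 mm of prediction along the closing direction and about 6 mm off along the bar, which does no harm. I'll grasp and lift.

```bash
python3 - <<'E'
from h import *
S=Ro.from_euler('z',SC[2]);mouth=np.r_[SC[:2],.0045]+S.apply([-.061,.003,0])
sgo(mouth,SC[2],0,v=.12);print(F(),bot.current_ee_pos())
bot.set_gripper(0.0,55);print(bot.current_opening()*92,bot.current_grip_force())
sgo(mouth+[0,0,.03],SC[2],0,v=.06);bot.hold(.2);print(F(),bot.current_opening()*92,bot.current_ft_torque())
sgo(mouth+[0,0,.19],SC[2],0,v=.15);bot.hold(.2);print(F(),bot.current_opening()*92,bot.current_clock())
snap('side','s6');i=load('s6')['pixels'];cv2.imwrite('pics/v8.png',cv2.resize(i[60:300,150:450],(750,600),interpolation=2))
E
```

```text
[0.4 0.5 0.6] [ 0.58514789  0.19398509 -0.01894657]
9.700782940785066 55.00113844871521
[ 0.4  0.  -2.8] 9.922939179222167 [-0.13220482 -0.12678365  0.01281636]
[-0.3  0.6 -2.2] 9.282074367437165 58.075
```

View pics/v8.png

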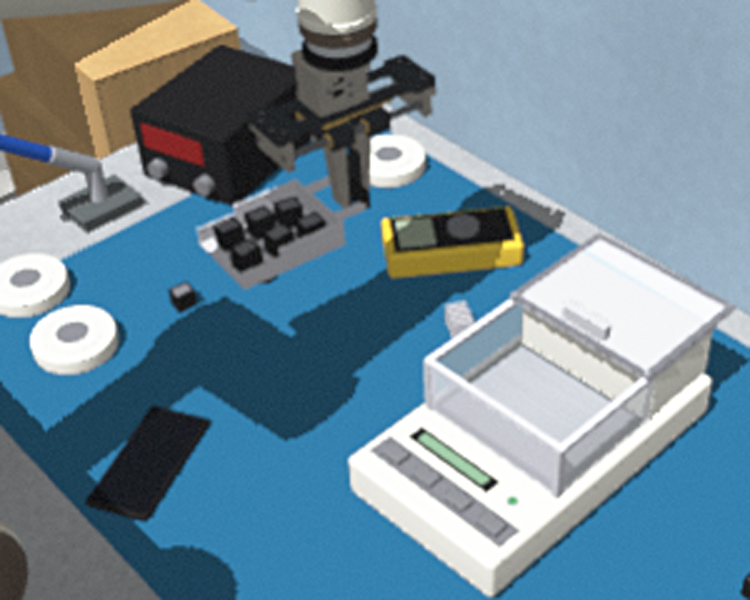

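The scoop is held level at (270,240) with six relays in it, and the cover is open. Now carry it over and tip.

```bash
python3 - <<'E'
from h import *
y=.04; m=lambda z,x=.002:b2w(x,0,z-.002)
sgo(m(.20),y,0,v=.18);print('over',bot.current_clock(),F())
sgo(m(.17),y,np.radians(28),v=.12)
sgo(m(.135),y,np.radians(42),v=.1);bot.hold(.3)
sgo(m(.135),y,np.radians(52),v=.1);bot.hold(.3)
try:
    sgo(m(.137),y,np.radians(58),v=.1)
except bot.MotionError as e: print(e)
bot.hold(.7);print(F(),bot.current_opening()*92,bot.current_clock())
snap('side','s7');i=load('s7')['pixels'];cv2.imwrite('pics/v9.png',cv2.resize(i[100:300,240:460],(660,600),interpolation=2))
E
```

```text
over 60.0667 [-0.4  0.8 -2.3]
[ 0.2 -0.5 -1.4] 9.430337784751309 63.35
```

View pics/v9.png

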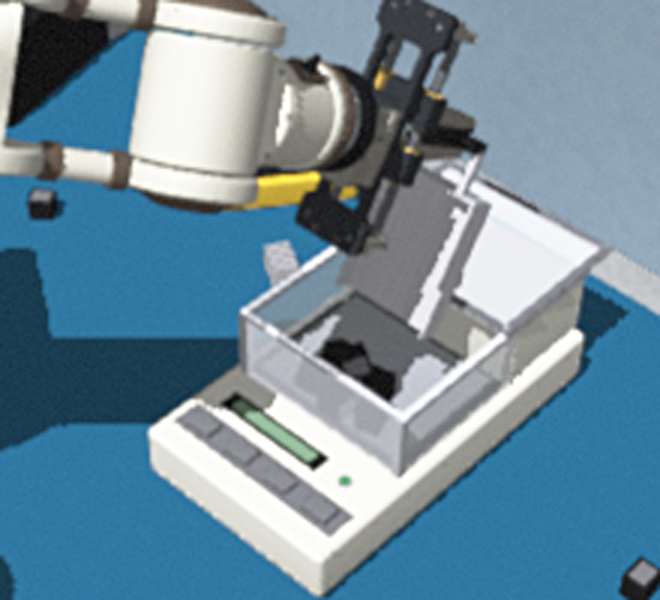

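The relays lie in the chamber at (365,365) and the scoop looks empty; the load dropped to about 1.3 N. I'll put the scoop back where it stood.

```bash
python3 - <<'E'
from h import *
y=.04
sgo(b2w(.002,0,.17),y,np.radians(50),v=.1)
sgo(b2w(-.01,0,.21),y,0,v=.18)
S=Ro.from_euler('z',SC[2]);mouth=np.r_[SC[:2],.0045]+S.apply([-.061,.003,0])
sgo(mouth+[0,0,.2],SC[2],0,v=.2);print(F())
sgo(mouth+[0,0,.02],SC[2],0,v=.15)
for dz in(.004,.002,.0005):
    sgo(mouth+[0,0,dz],SC[2],0,v=.03);f=F();print(dz,f)
    if f[2]>1:break
bot.set_gripper(.29,20);bot.hold(.2)
sgo(mouth+[0,0,.05],SC[2],0,v=.08);sgo(mouth+[0,0,.2],SC[2],0,v=.2)
bot.goto([.42,.05,.30],list(srot(0).as_rotvec()))
snap('top','t3');shifts('t3');print(bot.current_clock())
a=load('t3')['pixels'];o=np.hstack([cv2.resize(a[140:250,150:260],(400,400),interpolation=2),cv2.resize(a[95:205,290:400],(400,400),interpolation=2)])
cv2.imwrite('pics/v10.png',o)
E
```

```text
[-0.1  0.1 -1.2]
0.004 [-0.4 -0.2 -1.5]
0.002 [-0.3 -0.  -1. ]
0.0005 [-0.1  0.3 -0.1]
handle 6 11 0.68
scoop -5 -4 0.22
r7 0 0 0.99
r8 0 0 0.7
r9 0 0 0.99
choke 0 0 0.99
hs 0 0 0.74
72.8833
```

View pics/v10.png

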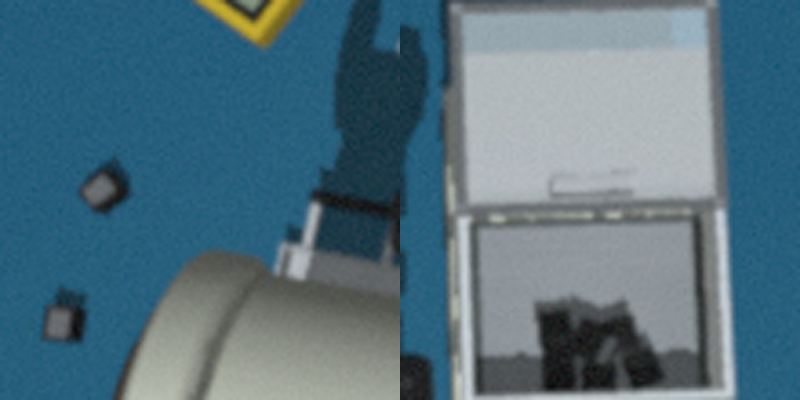

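The relays lie in the front middle of the chamber with the rear pan free, and the scoop is back on the mat. Next come the loose relays. For each one I'll take a wrist picture, fit a rectangle to its top face, then pick and drop it.

```bash
cat >> h.py <<'E'
def look(xy,fn):
    p=[xy[0],xy[1]-.06,.13]; bot.goto(p,list(srot(0).as_rotvec())); bot.hold(.15)
    w=snap('wrist',fn); return face(w,xy)
def face(w,xy,z=.025,half=.04):
    n=int(half*2/.0005);g=(np.arange(n)*.0005-half)
    uv=np.array([[proj(w,[xy[0]+a,xy[1]+b,z]) for b in g] for a in g],np.float32)
    im=cv2.remap(w['pixels'],uv[...,0].copy(),uv[...,1].copy(),1)
    hsv=cv2.cvtColor(cv2.GaussianBlur(im,(5,5),0),cv2.COLOR_BGR2HSV)
    out=None
    notblue=(hsv[...,1]<90)
    v=hsv[...,2]; t,_=cv2.threshold(v[notblue].reshape(-1,1),0,255,cv2.THRESH_OTSU) if notblue.sum()>50 else (0,0)
    for name,m in(('nonblue',notblue),('face',notblue&(v>t))):
        m=cv2.morphologyEx(m.astype(np.uint8),cv2.MORPH_OPEN,np.ones((7,7)))
        k,lab,st,ce=cv2.connectedComponentsWithStats(m)
        if k<2: print(name,'none');continue
        i=1+np.argmax(st[1:,4]);cn=max(cv2.findContours((lab==i).astype(np.uint8),0,2)[0],key=cv2.contourArea)
        (cx,cy),(a,b),ang=cv2.minAreaRect(cn)
        # image col -> world y, row -> world x ; rect axis dir (cos,sin) in (col,row)
        yaw=np.arctan2(np.cos(np.radians(ang)),np.sin(np.radians(ang)))
        out=(xy[0]-half+cy*.0005,xy[1]-half+cx*.0005,yaw%(np.pi/2),a/2,b/2,st[i,4]*.25)
        print(name,'t',t,np.round(out,4))
    return out
E
python3 - <<'E'
from h import *
bot.set_gripper(.55,20)
look([.464,.388],'k8');look([.565,.363],'k7');print(bot.current_clock())
E
```

```text
nonblue t 136.0 [4.65700e-01 3.94300e-01 1.48010e+00 2.11854e+01 2.50331e+01 5.20500e+02]
face t 136.0 [  0.4655   0.3943   1.494   15.1476  20.2862 302.5   ]
nonblue t 115.0 [5.65100e-01 3.69700e-01 6.88900e-01 2.11373e+01 2.50650e+01 5.10750e+02]
face t 115.0 [  0.5649   0.3698   0.7086  15.2936  20.3372 295.75  ]
75.5583
```

Both faces measure about 21 × 25 mm, as expected. The wrist view reads +6 mm in y against the top view, so I'll take the mean; the opening tolerates that. Picking both.

```bash
cat >> h.py <<'E'
def fetch(x,y,yaw,dx,dy):
    bot.set_gripper(.55,20); p=np.r_[x,y,.08]
    best=None
    for k in np.arange(-4,5)*np.pi/2:
        q=bot.inverse_kinematics(list(p),list(down(yaw+k)))
        if q is not None and abs(q[5])<2.8:
            cost=np.abs(np.array(q)-np.array(bot.current_joints())).max()
            if best is None or cost<best[0]: best=(cost,down(yaw+k))
    bot.goto(list(p),list(best[1])); L([x,y,-.028],.15); print('at',F())
    bot.set_gripper(0.0,20); o=bot.current_opening()*92; print('open mm',round(o,1),bot.current_grip_force())
    L([x,y,.17],.25)
    if o<18: print('MISSED'); return False
    r=go(bt(dx,dy,.20),BAL[2]); print('held',round(bot.current_opening()*92,1)); L(bt(dx,dy,.124),.15)
    bot.set_gripper(.46); bot.hold(.15); L(bt(dx,dy,.20),.25); return True
E
python3 - <<'E'
from h import *
fetch(.5652,.3665,.70,.012,.035);print(bot.current_clock())
fetch(.465,.391,1.487,.012,-.035);print(bot.current_clock())
bot.set_gripper(.55)
look([.623,-.350],'k9');print(bot.current_clock())
E
```

```text
at [-0.2 -0.   0.3]
open mm 22.0 20.000311732292175
held 21.6
82.025
at [0.8 0.2 0.1]
open mm 25.6 20.000351071357727
held 26.0
89.9667
nonblue t 122.0 [ 6.22000e-01 -3.47200e-01  4.16000e-02  2.49159e+01  2.09818e+01
  5.18250e+02]
face t 122.0 [  0.622   -0.3475   0.      20.      15.     303.75  ]
92.1667
```

```bash
python3 - <<'E'
from h import *
fetch(.6225,-.3485,.03,.015,0);print(bot.current_clock())
bot.goto([.42,-.25,.25],list(srot(0).as_rotvec()))
t=snap('top','t5');s=snap('side','s5');shifts('t5');print(bot.current_clock())
o=np.zeros((600,800,3),np.uint8);a=t['pixels'];i=s['pixels']
o[:300,:480]=a[60:260,100:420] if 0 else cv2.resize(a[70:250,100:390],(480,300),interpolation=2)
o[:300,480:]=cv2.resize(a[150:200,315:372],(320,300),interpolation=2)
o[300:,:480]=cv2.resize(i[90:320,130:500],(480,300),interpolation=2)
o[300:,480:]=cv2.resize(i[170:270,310:420],(320,300),interpolation=2)
cv2.imwrite('pics/v11.png',o)
E
```

```text
at [ 0.1 -1.2 -0.5]
open mm 26.0 19.96750921010971
held 25.8
98.475
handle 6 10 0.82
scoop 5 10 0.35
r7 16 16 0.37
r8 -9 -4 0.16
r9 -8 1 0.07
choke 4 8 0.22
hs 0 0 0.99
100.3167
```

View pics/v11.png

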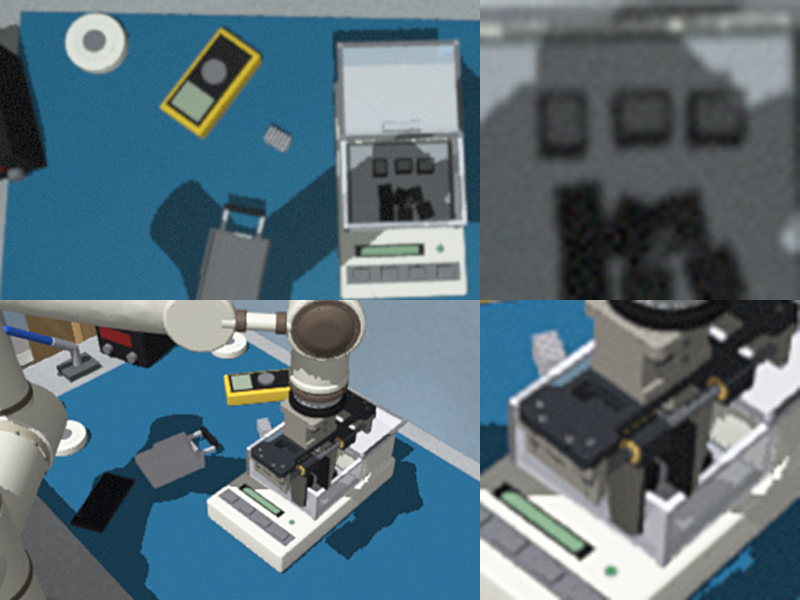

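All three loose relays are in a row behind the pile, and no relay is left on the mat. The scoop was knocked about 25 mm but still stands upright. Now shut the cover.

```bash
python3 - <<'E'
from h import *
bot.set_gripper(0.0,30)
L([.42,-.25,.30],.2)
go(bt(.10,0,.22),BAL[2]);L(bt(.10,0,.142),.15);print(F())
for x in (.07,.04,.01,-.02,-.04,-.045,-.048,-.050,-.052,-.054):
    L(bt(x,0,.142),.1);f=F();print(x,f)
    if f[0]>7:break
L(bt(x+.02,0,.142),.2);L(bt(x+.02,0,.22),.2)
bot.goto([.42,.2,.30],list(srot(0).as_rotvec()))
t=snap('top','t6');s=snap('side','s6b');print(bot.current_clock())
# bar position: bright outline search near predicted location, compare with predicted shut location
for c in(t,s):
    g=cv2.cvtColor(c['pixels'],6).astype(int)
    print([ (round(x,3),int(np.mean([g[tuple(proj(c,b2w(x,y,.155))[::-1].round().astype(int))] for y in np.arange(-.02,.021,.005)]))) for x in np.arange(-.085,-.02,.003)])
E
```

```text
[-0.1  1.   0.3]
0.07 [-0.3  0.2 -0.1]
0.04 [ 0.7  0.8 -1.2]
0.01 [ 0.5  0.3 -0. ]
-0.02 [-0.7 -0.1  0.5]
-0.04 [1.2 0.2 0.2]
-0.045 [-0.2 -0.1  0.4]
-0.048 [-0.2 -0.  -0. ]
-0.05 [ 1.3  0.1 -0.7]
-0.052 [ 8.3  0.1 -5.2]
109.2
[(np.float64(-0.085), 155), (np.float64(-0.082), 126), (np.float64(-0.079), 122), (np.float64(-0.076), 141), (np.float64(-0.073), 161), (np.float64(-0.07), 184), (np.float64(-0.067), 200), (np.float64(-0.064), 192), (np.float64(-0.061), 167), (np.float64(-0.058), 166), (np.float64(-0.055), 176), (np.float64(-0.052), 175), (np.float64(-0.049), 174), (np.float64(-0.046), 172), (np.float64(-0.043), 172), (np.float64(-0.04), 170), (np.float64(-0.037), 170), (np.float64(-0.034), 171), (np.float64(-0.031), 172), (np.float64(-0.028), 181), (np.float64(-0.025), 187), (np.float64(-0.022), 188)]
[(np.float64(-0.085), 202), (np.float64(-0.082), 194), (np.float64(-0.079), 190), (np.float64(-0.076), 191), (np.float64(-0.073), 220), (np.float64(-0.07), 243), (np.float64(-0.067), 240), (np.float64(-0.064), 238), (np.float64(-0.061), 226), (np.float64(-0.058), 226), (np.float64(-0.055), 229), (np.float64(-0.052), 230), (np.float64(-0.049), 228), (np.float64(-0.046), 230), (np.float64(-0.043), 230), (np.float64(-0.04), 231), (np.float64(-0.037), 232), (np.float64(-0.034), 231), (np.float64(-0.031), 231), (np.float64(-0.028), 231), (np.float64(-0.025), 233), (np.float64(-0.022), 236)]
```

The bar sits at the shut position: bright from −0.073 to −0.061 in both views, after 134 mm of travel to a hard stop. Press count, then print.

```bash
python3 - <<'E'
from h import *
for y in(-.022,-.066):
    go(bt(-.148,y,.14),BAL[2]);L(bt(-.148,y,.070),.15)
    L(bt(-.148,y,.0616),.03);bot.hold(.25);print(F(),bot.current_ee_pos());bot.hold(.05);print(F());L(bt(-.148,y,.14),.15)
bot.goto([.40,-.20,.30],list(srot(0).as_rotvec()))
t=snap('top','t7')
# scoop shift since t5
a=load('t5')['pixels'];b=t['pixels'];T=a[181:213,231:261];m=cv2.matchTemplate(b[150:245,200:292],T,5);_,mx,_,l=cv2.minMaxLoc(m);print('handle',l[0]+200-231,l[1]+150-181,mx)
g=cv2.cvtColor(t['pixels'],6).astype(int)
print([(round(float(x),3),int(np.mean([g[tuple(proj(t,b2w(x,y,.155))[::-1].round().astype(int))] for y in np.arange(-.02,.021,.005)]))) for x in np.arange(-.079,-.05,.003)],bot.current_clock())
E
```

```text
[ 2.7 -0.5  4.6] [ 0.45998961 -0.1061249   0.03114486]
[ 2.7 -0.9  4.7]
[ 2.5 -1.2  5.4] [ 0.4617023  -0.15012792  0.03114103]
[ 2.7 -0.9  5.7]
handle 0 0 0.8325273394584656
[(-0.079, 72), (-0.076, 113), (-0.073, 117), (-0.07, 104), (-0.067, 105), (-0.064, 105), (-0.061, 128), (-0.058, 159), (-0.055, 175), (-0.052, 174)] 116.4667
```

Both keys bottomed out (over 4.2 N), the cover hasn't been touched since it shut, and the scoop is at rest. Handing in.

```bash
python3 -c "
from h import *
bot.hold(.3);print(F(),bot.job_done())"
```

```text
the job is handed in; nothing more can be done
[ 0.4  0.4 -0.4] None
```

I handed the job in at about 117 s; no verdict came back, but I tared on the empty pan, put all nine relays I found in the chamber, set the scoop back upright, shut the cover, and pressed count, then print.

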